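# Clear the caul and press the neck block into the gluing jig's corner

### The arm

A 7-joint arm with a two-finger parallel gripper is mounted at the origin on the work surface. World frame = base frame: x ahead of the robot, y to its left, z up, the work surface at z = 0. Lengths are in m, angles in rad, forces in N, time in s.
With the tool pointing down it reaches from about 0.425 to 0.95 m from the base axis. Payload 4.7 kg.
Tool frame: the origin (TCP) lies on the centre line of the jaws, within the pads' length; the fingertips stand robot.nose_length ahead of it and the grasp point (between the pads) lies 8 mm behind it (robot.nose_length is the distance from the TCP to the fingertips, in m); z points along the fingers, x is the direction in which the jaws open and shut, and the axes are right-handed (so a half turn about z gives the same grasp; the last joint's range is limited). The gripper opens to 85 mm and grips with 20 to 120 N. Pads are 22 mm wide; open, the fingers measure 114 mm over their backs; the gripper's body (76 mm by 85 mm) begins 54 mm behind the grasp point. The pads swing forward as they close: fully open they stand 13 mm farther back than shut.
Start: joints at [-1.293, 0.469, -0.049, 1.532, 0.024, 1.141, -0.082], TCP at [0.204, 0.644, 0.242] pointing down, gripper open.
Joint ranges: [-2.59, 2.59], [-0.33, 1.99], [-1.39, 1.29], [0.1, 2.45], [-1.04, 4.18], [0.21, 1.99], [-2.66, 2.66]. Speed limits (rad/s): [2.57, 2.57, 3.14, 3.14, 3.14, 3.14, 3.14].

### API

Orientations are given as [roll, pitch, yaw] about the fixed x, y, z axes, in that order (R = Rz(yaw) Ry(pitch) Rx(roll)).
In Python, from plant import robot gives the robot as it stands. Calls block until the motion is done:
- robot.goto(position, orientation): joint-space move of the TCP to a pose.
- robot.move_straight(position, vel=0.15, attitude=None, contact_N=None): straight line of the TCP; attitude=None keeps the orientation; vel is the mean speed in m/s. With contact_N (N) it stops when the force on the tool has changed by that much, and returns True; else False.
- robot.move_joints(angles): joint-space move.
- robot.grip(opening, strength=None): opening from 0.0 (shut) to 1.0 (fully open); strength is the grip in N (None keeps the last); returns when the fingers have stopped.
- robot.sleep(seconds).
- robot.inverse_kinematics(position, orientation): joint angles nearest the present ones, or None.
- robot.sense(): the state.
- robot.grab_frame(name): name is "scene" or "top"; returns a dict with "image" (480x640x3 uint8, red, green, blue), "range_z" (480x640 float32, m along the optical axis (not along the pixel's ray), 0 where there is no reading), "fx", "fy", "cx", "cy" (pixels), "R" (3x3) and "t" (3): a world point X has camera coordinates R X + t. Camera axes: x right, y down, z forward; pixel columns grow to the right and rows downward; lengths in m; the calibration is good to about 2 mm. A picture is of the moment at which its call begins.
A pose or a line that the arm cannot do raises robot.IKError and nothing moves.
- robot.close_job(): hands the job in, once; it reports no verdict.
The state is a dict: "t": time; "joint_pos": joint angles; "joint_velocities": joint speeds; "effort": joint torques, N m; "tcp_pos": TCP position; "tcp_rot": TCP orientation; "wrist_force": force on the tool from outside, world axes, zero at the start; "torque": the same for the moment, N m; "opening": opening from 0.0 (shut) to 1.0 (fully open).
Only numpy, scipy, OpenCV 4.12 (cv2) and the standard library are available. Lean on these libraries where they do the work, as an engineer would, in place of code of your own. Each camera call takes 0.05 s, during which the arm holds its last target.

### The job

First take the saddle-shaped caul out of the jig's corner and hang it astride the rack's bar, between the posts, and let go of it. Then set the dark neck block, the one with the tenon standing on it, upright and flat on the jig with its long side along the longer fence, press it into the corner so that it bears on both fences at once, and finish while still holding it pressed there. Leave everything else where it is.

Things in the scene. Friction and masses are not known exactly. Their poses are not given: they have to be found in the camera images.
- jig: fixed brown fibreboard lying on the table, 220 (its x) x 240 (its y) x 18 mm thick; origin at the centre of its underside. Two fences on its top meet in an inside corner at its +x +y side. Board and fences are waxed: the neck block slides on them with a friction of about 0.3. At the start the caul stands in that corner.
- far_fence: wooden strip fixed along the jig's +x edge, the longer fence: 240 mm along the jig's y, 24 mm thick, 22 mm high above the board (top 40 mm above the table); its inner face is at jig x = +86 mm. Origin at the centre of its underside, axes as the jig's.
- side_fence: wooden strip fixed along the jig's +y edge, the shorter fence: 150 mm along the jig's x (it ends at the far fence), 24 mm thick, 22 mm high above the board; its inner face is at jig y = +96 mm. Origin at the centre of its underside, axes as the jig's.
- corner (a point): the inside corner where both fences' inner faces meet, on the board's top: jig (86, 96, 18) mm
- rack: fixed wooden rack on the left; origin at the centre of its underside. A round steel bar 16 mm thick runs level along the rack's x between two posts; the bar's axis is 110 mm above the table; posts 18 mm thick, 45 mm wide, 130 mm high, 222 mm clear between them; foot board 270 x 90 x 15 mm
- bar_mid (a point): the middle of the rack's bar, on its axis; axes as the rack's (x along the bar)
- caul: loose maple saddle, an upside-down U: 60 mm long (its x, the way the channel runs), 50 mm wide (its y), 60 mm high, about 120 g; origin under its centre, level with the leg ends. Legs 10 mm thick, channel 30 mm; under the 14 mm crown the channel narrows in a cork-lined V (90 degrees), which seats itself on the bar. Starts on its legs on the jig; grip its 50 mm width near the crown.
- notch (a point): point in the caul's channel, 34.7 mm above the leg ends, where the bar's axis lies when the caul hangs home on the bar
- neck_block: loose dark-wood neck block, about 200 g: foot 96 (its x) x 56 (its y) x 22 mm high with square edges, and on its middle a tenon 60 (x) x 26 (y) x 40 mm high (top 62 mm above the underside). Origin at the underside's centre. Grip the tenon across its 26 mm. Starts on the table on the right. When home, its origin is at jig (58, 48, 18) mm with its x along the jig's y, either way round.
- offcut: bystander, leave alone: plain light-wood block without a tenon, 90 x 52 x 40 mm; it may lie where the neck block could, beside it on the right
- weight: bystander, leave alone: small brass weight, 32 mm across and 34 mm high, standing on the jig's board at the end away from the corner
- jar: bystander, leave alone: amber glass jar with steel lid, 64 mm across, 85 mm high, beyond the jig
- screwdriver: bystander, leave alone: screwdriver lying beyond the jig
- hammer: bystander, leave alone: hammer lying far right
- plane: bystander, leave alone: steel hand plane with wooden knob and handle, 200 x 58 mm, about 90 mm high, beyond the rack
- spruce_billet: bystander, leave alone: light-wood bar 160 x 50 x 45 mm, far right
- brush: bystander, leave alone: flat brush lying near the robot on the left
Mind the look-alikes: they are no part of the job. What is meant by the caul is not blue or pink, and is the larger of those in its own colour.

How it is judged:
On the way, in this order (a step that is already met when the one before it is completed fails the run):
1. the caul hangs astride the bar between the posts and has been let go (x of notch in the frame of bar_mid between -0.08 and 0.08 m and y of notch in the frame of bar_mid between -0.008 and 0.008 m and z of notch in the frame of bar_mid between -0.008 and 0.008 m and angle between caul's own z axis and vertical below 0.3 rad and contact force between caul and the fingers below 0.05 N and contact force between caul and rack above 0.3 N and linear speed of caul below 0.03 m/s), for 0.3 s.
2. the neck block is home in the corner, pressed against both fences by the fingers (x of neck_block in the frame of jig between 0.054 and 0.062 m and y of neck_block in the frame of jig between 0.044 and 0.052 m and z of neck_block in the frame of jig between 0.014 and 0.022 m and angle between the x axis of neck_block and the y axis of jig, either way round below 0.06 rad and angle between neck_block's own z axis and vertical below 0.06 rad and contact force between neck_block and far_fence above 1.5 N and contact force between neck_block and side_fence above 1.5 N and contact force between neck_block and the fingers above 1 N and linear speed of neck_block below 0.01 m/s), for 0.3 s.
At the end, for the whole second after the job is handed in: Caul at rest astride the bar (notch within 8 mm of its axis, 80 mm along it, tilt under 0.3 rad), not touched. Block flat on the jig, within 4 mm and 0.06 rad of home, at rest, bearing on each fence with over 1.5 N, held by the fingers with over 1 N (all of step 1 and all of step 2); the arm keeps its last pose, push and grip.
It fails at once if another thing on the table or jig is moved more than 30 mm (distance of any of offcut, weight, jar, screwdriver, hammer, plane, spruce_billet, brush from where it was at the start of the episode above 0.03 m).
It also fails if it takes over 70 s, if anything falls off the work surface, if the arm or the gripper's body presses on something with over 40 N, if the wrist force passes 120 N, or if a joint passes its speed limit or range.

## Working session

There is one attempt and no reset: what is moved stays moved. The work goes in short steps, each a Python script; the robot and the scene stay as the last script left them, time stands still between calls to the robot, and variables do not carry over. Pictures are saved under pics/ and viewed, and the job is handed in when it is done.

```bash
ls; mkdir -p pics; python3 - <<'E'
from plant import robot
import cv2,numpy as np
s=robot.sense();print(s['t'],s['tcp_pos'],s['tcp_rot'],s['wrist_force'],s['opening'],robot.nose_length)
for n in ('scene','top'):
    f=robot.grab_frame(n);cv2.imwrite(f'pics/{n}0.png',f['image'][:,:,::-1]);np.savez(f'{n}0.npz',**f)
    print(n,f['fx'],f['cx'],f['cy'],f['R'],f['t'],(f['range_z']>0).mean())
E
```

```text
pics
0.0 [0.20365245 0.64294454 0.24125302] [3.14150004e+00 1.98423813e-03 1.26406531e+00] [ 0.3545654  -0.38960252  0.54899027] 1.0030670498257739 0.011
scene 502.90881506648344 317.9110792618651 240.49062020365187 [[-0.71508647  0.69895123 -0.01088651]
 [ 0.46524377  0.46424504 -0.75367419]
 [-0.5217275  -0.54400709 -0.65715805]] [ 0.45065129 -0.14203794  1.45277286] 0.996044921875
top 509.97478342756364 317.32507477262516 244.2972217546117 [[ 1.78388062e-02 -9.99840728e-01 -5.44246516e-04]
 [-9.97390253e-01 -1.77569926e-02 -6.99812269e-02]
 [ 6.99604167e-02  1.79120771e-03 -9.97548160e-01]] [-0.10833463  0.52381674  1.3576494 ] 0.9961979166666667
```

View pics/scene0.png

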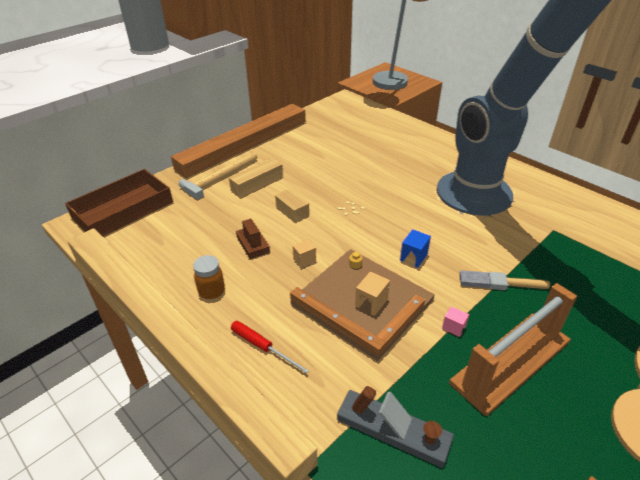

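View pics/top0.png

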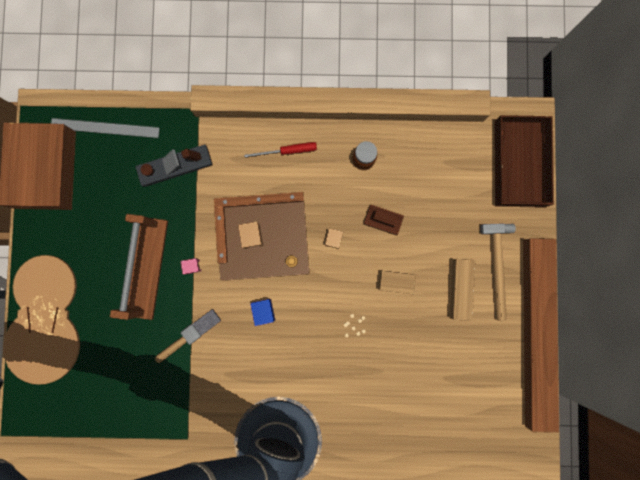

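Candidates for the caul, by scene pixel:
- Maple saddle on the jig, (372,293)
- Small maple one, (304,254)
- Blue, (415,248)
- Pink, (456,322)

Candidates for the neck block:
- Dark block with a tenon, (252,240)
- Light offcut, (292,206)
- Billet, (257,178)

The description picks the larger maple saddle, which stands on the jig, and the dark tenon block. I'll check both in close crops.

```bash
cat > h.py <<'E'
import numpy as np,cv2
def load(n): return dict(np.load(n))
def cloud(f):
    z=f['range_z'].astype(float);v,u=np.mgrid[0:480,0:640]
    P=np.stack([(u-f['cx'])/f['fx']*z,(v-f['cy'])/f['fy']*z,z],-1)
    W=(P-f['t'])@f['R']; W[z<=0]=np.nan; return W
def ray(f,u,v,h):
    d=np.array([(u-f['cx'])/f['fx'],(v-f['cy'])/f['fy'],1.])@f['R']; o=-f['t']@f['R']
    return o+d*(h-o[2])/d[2]
def proj(f,X):
    c=f['R']@np.asarray(X)+f['t']; return np.array([f['fx']*c[0]/c[2]+f['cx'],f['fy']*c[1]/c[2]+f['cy']])
def crop(f,x0,y0,w,h,k,name):
    cv2.imwrite(name,cv2.resize(f['image'][y0:y0+h,x0:x0+w,::-1],None,fx=k,fy=k,interpolation=cv2.INTER_NEAREST))
E
python3 - <<'E'
from h import *
a=load('scene0.npz');b=load('top0.npz')
crop(a,230,200,210,160,3.8,'pics/c1.png');crop(b,100,180,310,150,2.58,'pics/c2.png')
W=cloud(b);np.set_printoptions(precision=4,suppress=True)
S=cloud(a)
for n,u,v in [('caul',249,235),('small',333,238),('neck',383,218),('offcut',398,281),('board',265,260),('table',340,190),('bar',131,265),('weight',291,261)]: print(n,W[v-1:v+2,u-1:u+2].reshape(-1,3)[[0,4,8]].ravel())
print(S[280,372],S[230,250])
E
```

```text
caul [0.5451 0.0808 0.0762 0.542  0.0772 0.0833 0.5393 0.0743 0.0846]
small [ 0.5436 -0.1375  0.0474  0.5411 -0.1402  0.0465  0.5387 -0.143   0.0439]
neck [ 0.5971 -0.2671  0.0637  0.5947 -0.2699  0.0623  0.5916 -0.272   0.0668]
offcut [ 0.4333 -0.3114  0.0384  0.4307 -0.3133  0.0438  0.4282 -0.3155  0.0464]
board [0.4834 0.0439 0.0185 0.4805 0.0403 0.0261 0.4782 0.0385 0.017 ]
table [ 0.6806 -0.1559  0.0007  0.6782 -0.1588 -0.0012  0.6742 -0.1613  0.0058]
bar [0.461  0.3671 0.1189 0.4585 0.3637 0.1212 0.4563 0.3646 0.1116]
weight [ 0.4808 -0.0279  0.0504  0.4782 -0.0306  0.0504  0.4754 -0.0336  0.0566]
[0.5399 0.0749 0.0785] [ 0.6075 -0.2617  0.0596]
```

View pics/c1.png

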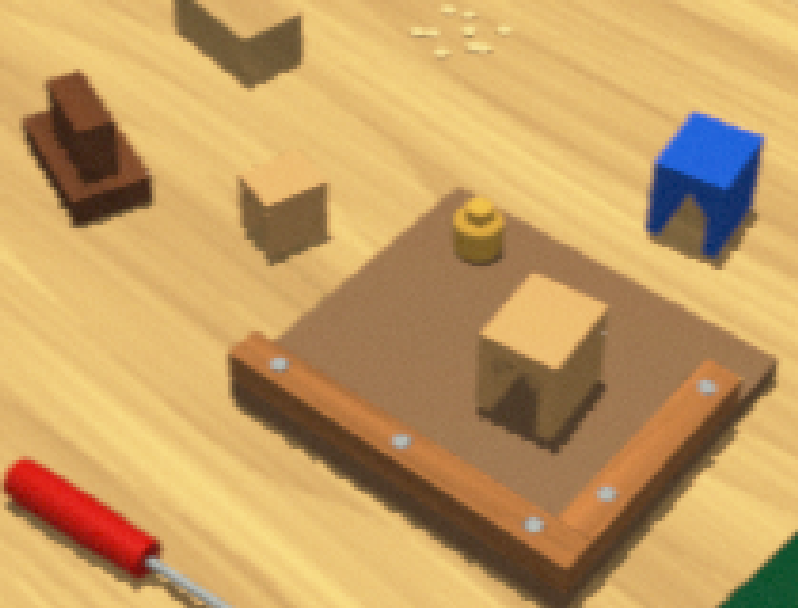

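View pics/c2.png

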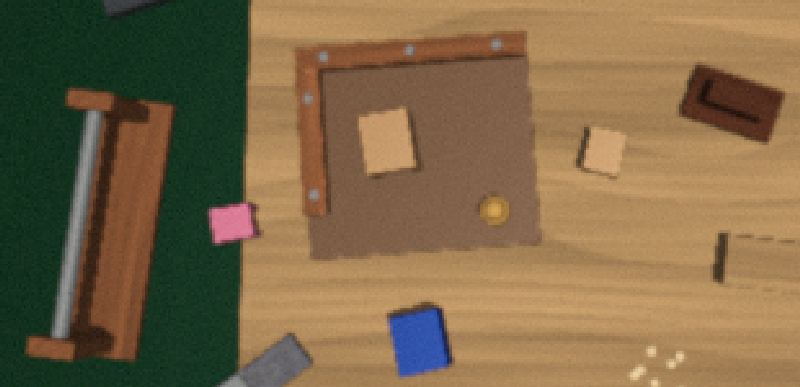

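The crops confirm the choice. The large maple caul is at scene (372,293), with its channel opening facing the far fence. The dark tenon block is at scene (252,240). The small maple look-alike is off the jig. Next I measure.

```bash
cat > m.py <<'E'
from h import *
np.set_printoptions(precision=4,suppress=True)
a=load('scene0.npz');b=load('top0.npz')
def blob(mask,u,v,name,k=None):
    n,l,st,c=cv2.connectedComponentsWithStats(mask.astype(np.uint8),connectivity=4)
    i=l[v,u]; assert i>0,name
    return l==i
def rectw(f,m,h):
    c,_=cv2.findContours(m.astype(np.uint8),cv2.RETR_EXTERNAL,cv2.CHAIN_APPROX_NONE)
    c=max(c,key=cv2.contourArea)[:,0].astype(float)
    w=np.array([ray(f,u,v,h)[:2] for u,v in c])*1000
    r=cv2.minAreaRect(w.astype(np.float32)); return np.array(r[0]),np.array(r[1]),r[2]
for f,n in ((b,'top'),(a,'scene')):
    hsv=cv2.cvtColor(f['image'],cv2.COLOR_RGB2HSV).astype(int);W=cloud(f)
    Ws=cv2.medianBlur(W[...,2].astype(np.float32),5)
    g=f['image'].astype(int)
    u,v=(249,235) if n=='top' else (372,282)
    print(n,'caul hsv',hsv[v,u])
    m=blob((hsv[...,2]>170)&(abs(Ws-.078)<.02),u,v,'caul')
    print(n,'caul',m.sum(),'medz',np.nanmedian(W[m][:,2]),rectw(f,m,.078), 'cloud centre',np.nanmean(W[m],0))
    u,v=(383,218) if n=='top' else (250,230)
    md=blob((hsv[...,2]<115)&(Ws>.008),u,v,'neck')
    ZW=W[...,2];
    print(n,'neck',md.sum(),rectw(f,md,.022))
    # histogram of z
    z=ZW[md];print(np.histogram(z,bins=np.arange(0,.08,.01)))
    t=md&(Ws>.05); print(' tenon',t.sum(),np.nanmean(W[t],0),rectw(f,t,.062))
    # look-alike
E
python3 m.py
```

```text
top caul hsv [ 15 121 196]
top caul 412 medz 0.0793560967401233 (array([544.442 ,  77.4956]), array([58.114 , 48.0236]), 11.364370346069336) cloud centre [0.5442 0.0773 0.0793]
top neck 733 (array([ 594.7566, -275.5968]), array([95.4127, 57.6968]), 71.02259826660156)
(array([  3,  62, 392,  22,  11,  34, 207]), array([0.  , 0.01, 0.02, 0.03, 0.04, 0.05, 0.06, 0.07]))
 tenon 233 [ 0.5951 -0.2763  0.0628] (array([ 594.8924, -276.5062]), array([60.5025, 28.2817]), 71.17681121826172)
scene caul hsv [ 19 134 236]
scene caul 473 medz 0.07695714547927546 (array([545.6046,  82.3168]), array([61.2368, 50.555 ]), 11.338327407836914) cloud centre [0.5463 0.0823 0.0768]Traceback (most recent call last):
  File "m.py", line 22, in <module>
    md=blob((hsv[...,2]<115)&(Ws>.008),u,v,'neck')
  File "m.py", line 6, in blob
    i=l[v,u]; assert i>0,name
                     ^^^
AssertionError: neck
```

```bash
cat > m2.py <<'E'
from m import *
E
sed -i 's/^for f,n in/if __name__=="__main__":\n  pass\ndef old():\n for f,n in/' m.py; cat > m2.py <<'E'
import sys
exec(open('m.py').read().split('if __name__')[0])
def tri(pa,pb):
    A=[];B=[]
    for f,p in ((a,pa),(b,pb)):
        o=-f['t']@f['R'];d=np.array([(p[0]-f['cx'])/f['fx'],(p[1]-f['cy'])/f['fy'],1.])@f['R'];d/=np.linalg.norm(d)
        M=np.eye(3)-np.outer(d,d);A.append(M);B.append(M@o)
    X=np.linalg.solve(A[0]+A[1],B[0]+B[1]);return X,[np.linalg.norm(A[i]@X-B[i])*1000 for i in (0,1)]
# screws: low saturation bright
def screws(f,box):
    x0,y0,x1,y1=box;hsv=cv2.cvtColor(f['image'],cv2.COLOR_RGB2HSV).astype(int)
    m=np.zeros((480,640),np.uint8);m[y0:y1,x0:x1]=((hsv[...,1]<90)&(hsv[...,2]>100))[y0:y1,x0:x1]
    n,l,st,c=cv2.connectedComponentsWithStats(m);return [(c[i],st[i,4]) for i in range(1,n) if st[i,4]>2]
sa=screws(a,(285,280,430,350));sb=screws(b,(212,190,306,268));print(sa);print(sb)
for n,u,v in [('caul s',372,282)]:pass
ha=cv2.cvtColor(a['image'],cv2.COLOR_RGB2HSV);print(ha[225:250:6,240:266:4,2]);
E
python3 m2.py
```

```text
[(array([303.    , 295.2857]), np.int32(14)), (array([415.2143, 301.3571]), np.int32(14)), (array([335. , 315.5]), np.int32(16)), (array([389. , 329.5]), np.int32(16)), (array([370. , 337.5]), np.int32(16))]
[(array([291.7143, 196.5   ]), np.int32(14)), (array([258.3846, 198.6154]), np.int32(13)), (array([224.6154, 201.3846]), np.int32(13)), (array([218.7143, 217.5   ]), np.int32(14)), (array([220.8333, 255.    ]), np.int32(12))]
[[223 110 128 123 206 233 233]
 [116  61 109 126 122 208 226]
 [124 112  58  69  65  86 214]
 [112 123 111  66  68  70 128]
 [227  99 121 110 111  86  66]]
```

```bash
cat >> m2.py <<'E'
print('---')
A=[s[0] for s in sa];B=[s[0] for s in sb]
for i,j in ((0,0),(2,1),(4,2),(3,3),(1,4)):
    X,r=tri(A[i],B[j]);print(X,r,'top@.04',ray(b,*B[j],.04),'scene@.04',ray(a,*A[i],.04))
def blob(mask,u,v):
    n,l,st,c=cv2.connectedComponentsWithStats(mask.astype(np.uint8),connectivity=4)
    assert l[v,u]>0;return l==l[v,u]
def quad(m):
    c,_=cv2.findContours(m.astype(np.uint8),cv2.RETR_EXTERNAL,cv2.CHAIN_APPROX_NONE);c=max(c,key=cv2.contourArea)
    for e in np.arange(1,8,.25):
        q=cv2.approxPolyDP(c,e,True)
        if len(q)<=4:break
    return q[:,0]
for f,n,u,v,th in ((b,'top',249,235,150),(a,'scene',372,282,185)):
    hsv=cv2.cvtColor(f['image'],cv2.COLOR_RGB2HSV).astype(int)
    W=cloud(f);Ws=cv2.medianBlur(W[...,2].astype(np.float32),5)
    m=blob((hsv[...,2]>th)&(Ws>.05),u,v);q=quad(m);M=cv2.moments(m.astype(np.uint8),True)
    c=(M['m10']/M['m00'],M['m01']/M['m00']);print(n,'caul top n',m.sum(),'quad',q.tolist(),'cent',c,ray(f,*c,.078));
    e=np.array([ray(f,*p,.078)[:2] for p in q]);print(e.round(4).tolist(),np.linalg.norm(e-np.roll(e,-1,0),axis=1))
    if n=='top':cb=c
    else: ca=c
print('caul crown centre tri',tri(ca,cb))
E
python3 m2.py | sed '1,/---/d'
```

```text
[ 0.6506 -0.0272  0.0369] [np.float64(1.2741767425447628), np.float64(1.2741767425448374)] top@.04 [ 0.651  -0.0283  0.04  ] scene@.04 [ 0.6516 -0.0241  0.04  ]
[0.6429 0.0623 0.0374] [np.float64(1.8648007774686495), np.float64(1.8648007774686923)] top@.04 [0.6437 0.0607 0.04  ] scene@.04 [0.6433 0.0653 0.04  ]
[0.634  0.1525 0.0372] [np.float64(1.6469518401171825), np.float64(1.6469518401171235)] top@.04 [0.6346 0.1507 0.04  ] scene@.04 [0.6346 0.155  0.04  ]
[0.5907 0.1666 0.037 ] [np.float64(1.2086374412377485), np.float64(1.208637441237536)] top@.04 [0.5911 0.1651 0.04  ] scene@.04 [0.5919 0.1689 0.04  ]
[0.4908 0.1575 0.037 ] [np.float64(0.82292896280983), np.float64(0.8229289628098404)] top@.04 [0.4911 0.1563 0.04  ] scene@.04 [0.4926 0.1595 0.04  ]
top caul top n 429 quad [[256, 222], [239, 226], [243, 246], [260, 243]] cent (249.25874125874125, 234.2937062937063) [0.5443 0.0773 0.078 ]
[[0.5765, 0.0607], [0.5653, 0.1044], [0.5137, 0.0926], [0.5222, 0.0489]] [0.0451 0.053  0.0445 0.0556]
scene caul top n 467 quad [[370, 272], [357, 287], [376, 296], [388, 280]] cent (372.576017130621, 283.84796573875803) [0.5473 0.0829 0.078 ]
[[0.5242, 0.0554], [0.5776, 0.0658], [0.5687, 0.1109], [0.5153, 0.0988]] [0.0544 0.046  0.0548 0.0442]
caul crown centre tri (array([0.544 , 0.0789, 0.0726]), [np.float64(1.1808449654327104), np.float64(1.1808449654326905)])
```

```bash
cat > m3.py <<'E'
exec(open('m2.py').read().split("for f,n,u,v,th")[0])
print('+++')
for f,n,box in ((b,'top',(105,225,150,305)),(a,'scene',(485,285,568,365))):
    x0,y0,x1,y1=box;hsv=cv2.cvtColor(f['image'],cv2.COLOR_RGB2HSV).astype(int)
    W=cloud(f);Ws=cv2.medianBlur(W[...,2].astype(np.float32),5)
    m=np.zeros((480,640),bool);m[y0:y1,x0:x1]=((hsv[...,1]<70)&(hsv[...,2]>70)&(Ws>.085))[y0:y1,x0:x1]
    nn,l,st,c=cv2.connectedComponentsWithStats(m.astype(np.uint8));i=1+np.argmax(st[1:,4]);m=l==i
    v,u=np.nonzero(m);vx,vy,px,py=cv2.fitLine(np.stack([u,v],1).astype(np.float32),cv2.DIST_L2,0,.01,.01).ravel()
    t=(u-px)*vx+(v-py)*vy;print(n,m.sum(),st[i],'width',m.sum()/np.ptp(t),'z',np.nanmedian(W[m][:,2]))
    E=[ray(f,px+vx*s,py+vy*s,.11) for s in (t.min(),t.max())];print(E,'mid',np.mean(E,0),'len',np.linalg.norm(E[1]-E[0]),'yaw',np.degrees(np.arctan2(*(E[0]-E[1])[[1,0]])))
# two-view bar: intersect planes
    o=-f['t']@f['R'];d=[np.array([(px+vx*s-f['cx'])/f['fx'],(py+vy*s-f['cy'])/f['fy'],1.])@f['R'] for s in (-20,20)]
    nrm=np.cross(*d);nrm/=np.linalg.norm(nrm)
    if n=='top':n1,o1=nrm,o
    else:
        D=np.cross(n1,nrm);D/=np.linalg.norm(D)
        X=np.linalg.solve(np.array([n1,nrm,[1,0,0]]),[n1@o1,nrm@o,.46]);print('bar tri at x=.46',X,'dir',D)
for f,n,u,v in ((b,'top',383,218),(a,'scene',249,230)):
    hsv=cv2.cvtColor(f['image'],cv2.COLOR_RGB2HSV).astype(int);W=cloud(f);Ws=cv2.medianBlur(W[...,2].astype(np.float32),3)
    lo=(hsv[...,2]<140)&(Ws>.05)&((hsv[...,2]>88) if n=='scene' else True)
    nn,l,st,c=cv2.connectedComponentsWithStats(lo.astype(np.uint8),connectivity=4)
    k=[i for i in range(1,nn) if st[i,4]>20 and np.hypot(*(c[i]-[u,v]))<20];print(n,[(st[i],c[i]) for i in k])
    i=max(k,key=lambda i:st[i,4]);m=l==i
    ct,_=cv2.findContours(m.astype(np.uint8),cv2.RETR_EXTERNAL,cv2.CHAIN_APPROX_NONE);ct=max(ct,key=cv2.contourArea)[:,0]
    w=np.array([ray(f,*p,.062)[:2] for p in ct])*1000
    print('tenon cent',ray(f,*c[i],.062),cv2.minAreaRect(w.astype(np.float32)),'z',np.nanmedian(W[m][:,2]))
    if n=='top':cb=c[i]
    else:print('tri',tri(c[i],cb))
E
python3 m3.py | sed '1,/+++/d'
python3 -c "
from h import *
a=load('scene0.npz');b=load('top0.npz')
crop(a,225,205,60,60,10,'pics/n1.png');crop(b,350,190,70,60,10,'pics/n2.png')"
```

```text
top 505 [121 225  19  80 505] width 6.247282044680028 z 0.11714965634200576
[array([0.3602, 0.3827, 0.11  ]), array([0.5612, 0.36  , 0.11  ])] mid [0.4607 0.3714 0.11  ] len 0.20222181803878594 yaw 173.54825263555134
scene 781 [489 296  74  60 781] width 8.744831936880118 z 0.11577801300304982
[array([0.5533, 0.3638, 0.11  ]), array([0.3381, 0.3885, 0.11  ])] mid [0.4457 0.3761 0.11  ] len 0.21657302342655094 yaw -6.543890931016807
bar tri at x=.46 [0.46   0.3731 0.1057] dir [ 0.9936 -0.1132  0.0023]
top [(array([374, 210,  24,  16, 240], dtype=int32), array([385.4167, 217.8542]))]
tenon cent [ 0.5953 -0.2763  0.062 ] ((594.8862915039062, -276.5172424316406), (60.41298294067383, 27.59575843811035), 72.40995788574219) z 0.06334058690357165
scene [(array([243, 219,  16,  16, 146], dtype=int32), array([250.0959, 226.4521]))]
tenon cent [ 0.6003 -0.2699  0.062 ] ((601.5219116210938, -270.7901611328125), (56.97177505493164, 27.06756591796875), 72.90410614013672) z 0.06062549950562463
tri (array([ 0.5959, -0.277 ,  0.0553]), [np.float64(0.2727448612974776), np.float64(0.27274486129747577)])
```

View pics/n1.png

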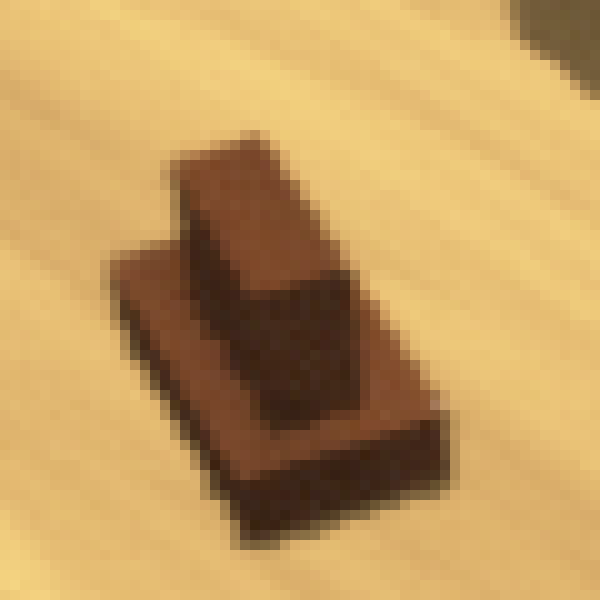

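The n1 crop shows the neck block upright with its tenon, crop (270,220), scene about (252,227). The heights match the text in both views: caul top 0.077–0.079, bar top 0.116–0.117 and tenon top 0.061–0.063. Now I pick the caul.

```bash
cat > g.py <<'E'
from plant import robot
import numpy as np,cv2
from h import *
np.set_printoptions(precision=4,suppress=True)
def rep(t=''):
    s=robot.sense();print(t,'t%.2f'%s['t'],np.array(s['tcp_pos']),np.array(s['tcp_rot']),'F',np.array(s['wrist_force']),'op %.3f'%s['opening'],flush=True);return s
def snap(k):
    for n in ('scene','top'):
        f=robot.grab_frame(n);cv2.imwrite(f'pics/{n}{k}.png',f['image'][:,:,::-1]);np.savez(f'{n}{k}.npz',**f)
E
python3 - <<'E'
from g import *
r=np.radians
for y in (101.4,-78.6):
    print(y,robot.inverse_kinematics([.5455,.079,.2],[np.pi,0,r(y)]))
for y in (83.5,-96.5): print(y,robot.inverse_kinematics([.45,.3742,.2],[np.pi,0,r(y)]))
for y in (5.24,-161.5+180,-161.5): print(y,robot.inverse_kinematics([.59,-.27,.2],[np.pi,0,r(y)]))
o=[np.pi,0,r(101.4)]
robot.goto([.5455,.079,.16],o);rep('above')
print(robot.move_straight([.5455,.079,.060],vel=.1,contact_N=6));rep('down')
robot.grip(0.0,40);s=rep('grip')
E
```

```text
101.4 [-0.4263  0.3122  0.2556  1.8905 -0.0956  0.9506  1.6428]
-78.6 [-0.768   0.3632  0.7     1.9086 -0.2813  0.969  -1.3107]
83.5 [-0.7665  0.3627  0.0009  1.801  -0.0004  0.9779  0.6919]
-96.5 [-1.2486  0.4121  0.6394  1.8288 -0.2889  0.995  -2.1742]
5.24 [-0.2592  0.6211  0.948   1.6849 -0.551   1.1265  0.9379]
18.5 [-0.2646  0.6257  0.9585  1.6852 -0.5586  1.1297  1.1758]
-161.5 [-0.3345  0.7021  1.111   1.6886 -0.674   1.1871 -1.8673]
above t2.47 [0.5456 0.0801 0.1601] [ 3.1413 -0.0004  1.7715] F [-0.1192  0.4905  0.3198] op 0.997
False
down t3.62 [0.5461 0.0791 0.0606] [ 3.1402 -0.      1.7698] F [-0.0592 -0.0013  0.2249] op 1.001
grip t4.04 [0.546  0.0791 0.0606] [ 3.1403 -0.0001  1.7697] F [ 0.1494 -0.5408  3.7926] op 0.579
```

```bash
python3 - <<'E'
from g import *
r=np.radians
robot.move_straight([.546,.079,.2],vel=.2);rep('lift')
robot.goto([.45,.3742,.2],[np.pi,0,r(83.5)]);rep('over bar')
snap(1)
f=load('scene1.npz');crop(f,440,170,160,240,2.5,'pics/d1.png')
f=load('top1.npz');crop(f,70,190,130,140,4,'pics/d2.png')
E
```

```text
lift t4.89 [0.5449 0.0788 0.1987] [-3.1389  0.      1.7698] F [-0.3269  0.0707 -1.6839] op 0.577
over bar t6.08 [0.4508 0.3725 0.1994] [3.1416 0.0018 1.4554] F [ 0.1932 -0.0327 -1.8551] op 0.573
```

View pics/d1.png

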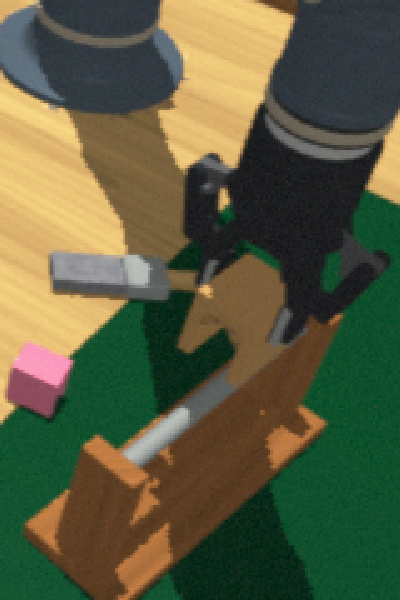

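View pics/d2.png

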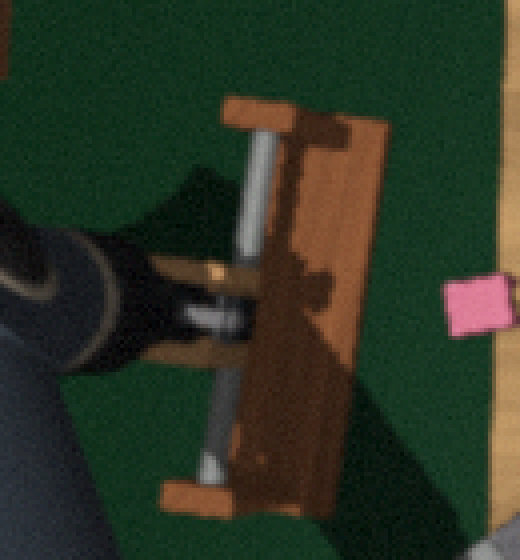

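The caul is held upright with its channel along the bar, which lies below it at crop d1 (190,410). I lower it until it touches.

```bash
python3 - <<'E'
from g import *
x,y=.45,.3742
print(robot.move_straight([x,y,.135],vel=.1,contact_N=6));rep('a')
print(robot.move_straight([x,y,.112],vel=.04,contact_N=4));rep('b')
E
```

```text
False
a t6.97 [0.4505 0.3744 0.1355] [ 3.1409 -0.0008  1.4571] F [ 0.1356 -0.0276 -1.579 ] op 0.578
True
b t7.44 [0.4501 0.3747 0.1179] [ 3.1413 -0.0011  1.4574] F [0.0756 0.3056 4.3659] op 0.578
```

```bash
python3 - <<'E'
from g import *
robot.grip(1.0);rep('open')
robot.move_straight([.45,.3742,.22],vel=.12);rep('up')
robot.goto([.5,.1,.25],[np.pi,0,.8]);rep('away')
snap(2)
f=load('scene2.npz');crop(f,440,250,140,160,3.5,'pics/e1.png')
f=load('top2.npz');crop(f,70,190,130,140,4,'pics/e2.png')
E
```

```text
open t7.89 [0.4496 0.3742 0.1172] [-3.141   0.0001  1.4573] F [-0.8375  0.0452 -0.3848] op 0.995
up t8.90 [0.4495 0.3738 0.2192] [-3.1401  0.0012  1.4573] F [ 0.2911  0.1338 -0.2493] op 1.004
away t9.98 [0.4998 0.1022 0.2497] [-3.1409 -0.0002  0.8038] F [-0.0316  0.69    0.9303] op 1.001
```

View pics/e1.png

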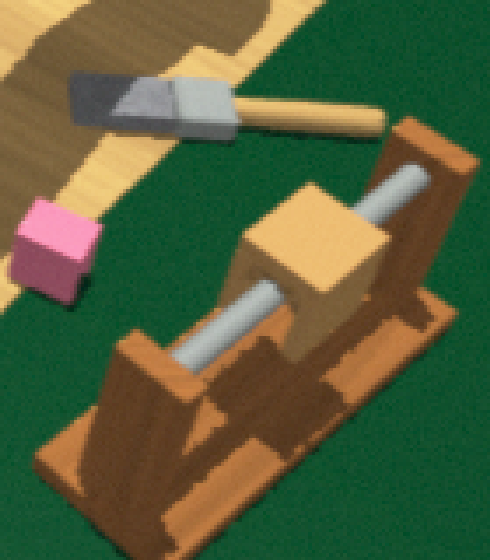

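View pics/e2.png

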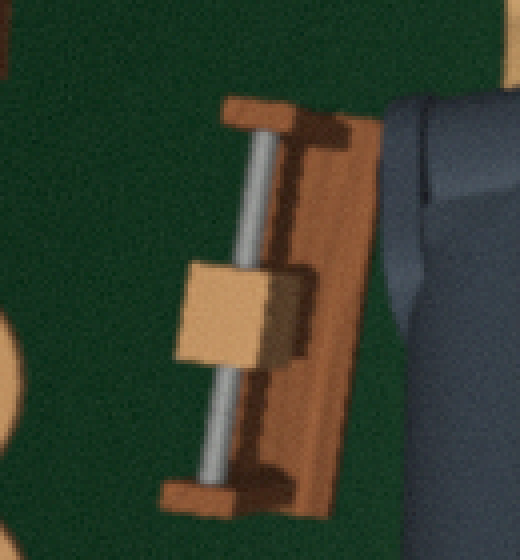

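The caul hangs home, upright, and astride the bar between the posts, at e1 (315,260). Next is the neck block.

```bash
python3 - <<'E'
from g import *
r=np.radians
for p,y in (([.597,-.274,.13],-18.3),([.597,-.274,.04],-18.3),([.59,.09,.13],5.24),([.59,.09,.058],5.24)): print(robot.inverse_kinematics(p,[np.pi,0,r(y)]))
robot.goto([.597,-.274,.16],[np.pi,0,r(-18.3)]);rep('above')
print(robot.move_straight([.597,-.274,.040],vel=.12,contact_N=6));rep('down')
robot.grip(0.0,60);rep('grip')
robot.move_straight([.597,-.274,.06],vel=.1);rep('lift')
snap(3)
f=load('scene3.npz');crop(f,210,170,120,100,5,'pics/f1.png')
E
```

```text
[-0.0923  0.6287  0.6767  1.7165 -0.4653  0.963   0.4437]
[-0.0234  0.7268  0.5727  1.7626 -0.5212  0.8084  0.4837]
[-0.5943  0.497   0.5025  1.8582 -0.307   0.8633  0.1504]
[-0.5533  0.5945  0.452   1.9    -0.3752  0.7309  0.2059]
above t11.56 [ 0.598  -0.2718  0.1601] [-3.1399 -0.0002 -0.3161] F [ 0.3513 -0.5774 -0.2591] op 0.999
False
down t12.71 [ 0.5976 -0.2745  0.0409] [ 3.1414 -0.0017 -0.3195] F [-0.5539  0.318   0.6124] op 1.004
grip t13.28 [ 0.5973 -0.2741  0.0403] [-3.1416 -0.0006 -0.3193] F [-0.6932 -0.605   2.1631] op 0.299
lift t13.63 [ 0.5973 -0.2742  0.0609] [ 3.1415 -0.0015 -0.3195] F [-0.1221 -0.3013 -2.5867] op 0.292
```

View pics/f1.png

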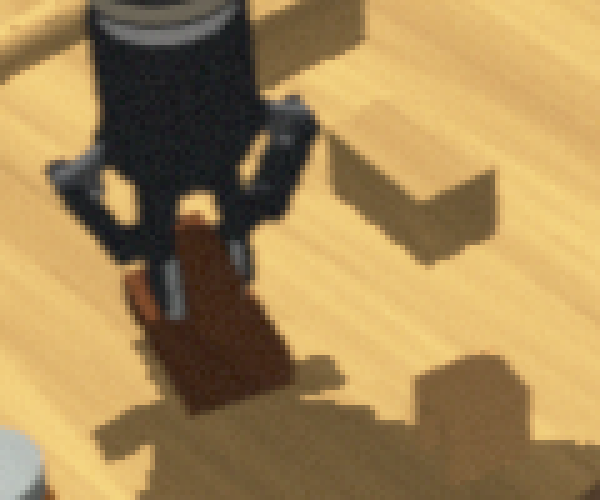

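```bash
python3 - <<'E'
from g import *
o=[np.pi,0,np.radians(5.24)]
robot.move_straight([.597,-.274,.19],vel=.15);rep('lift')
robot.goto([.59,.0916,.19],o);rep('over')
robot.move_straight([.59,.0916,.085],vel=.1,contact_N=10);rep('near')
snap(4)
f=load('scene4.npz');crop(f,280,200,170,170,3.5,'pics/k1.png')
f=load('top4.npz');crop(f,200,180,120,110,5,'pics/k2.png')
print(robot.move_straight([.59,.0916,.053],vel=.03,contact_N=4));rep('set')
E
```

```text
lift t14.75 [ 0.5964 -0.2734  0.1888] [-3.1413  0.0022 -0.3193] F [-1.393   0.5052 -3.1319] op 0.296
over t16.12 [0.5904 0.0894 0.1902] [ 3.1403 -0.0005  0.0883] F [ 0.3605 -0.6189 -3.1956] op 0.296
near t17.32 [0.5906 0.0916 0.0857] [-3.1414 -0.0015  0.0913] F [ 0.7647 -0.669  -2.5659] op 0.290
True
set t18.25 [0.5897 0.0916 0.0582] [-3.1414  0.0014  0.0917] F [ 0.1516 -0.5297  4.2592] op 0.295
```

View pics/k1.png

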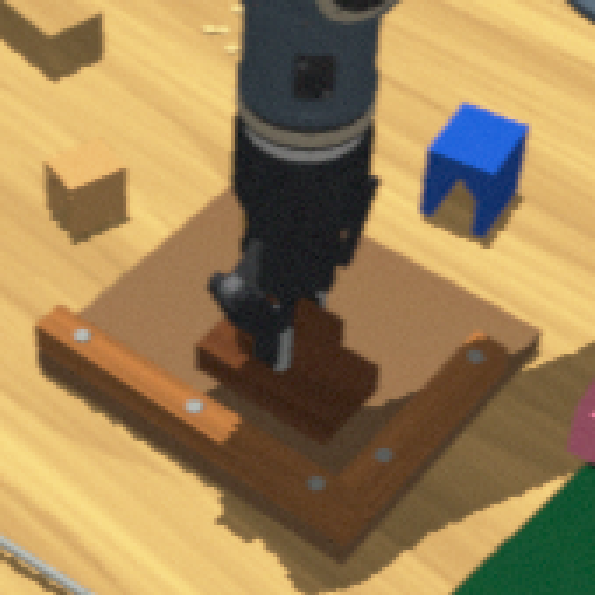

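Contact came at TCP z 0.0582, as expected for a block flat on the board. I slide it toward the far fence, then the side fence.

```bash
python3 - <<'E'
from g import *
c,s=np.cos(.0915),np.sin(.0915);ex=np.array([c,s,0]);ey=np.array([-s,c,0])
p=np.array([.5900,.0916,.0582])
print(robot.move_straight(p+.022*ex,vel=.02,contact_N=6));q=rep('x')
P=np.array(q['tcp_pos']);F=np.array(q['wrist_force']);print('moved',(P-p)@ex,(P-p)@ey,'Fx,Fy',F@ex,F@ey)
E
```

```text
True
x t18.92 [0.599  0.0924 0.0582] [-3.1412  0.0056  0.0915] F [-0.9519  0.0488  4.8669] op 0.294
moved 0.009049422239977413 -2.064262980259415e-05 Fx,Fy -0.9434197968692359 0.1355381787437236
```

```bash
cat >> g.py <<'E'
c,s=np.cos(.0915),np.sin(.0915);ex=np.array([c,s,0]);ey=np.array([-s,c,0])
def rf(t=''):
    Fs=[];
    for i in range(5): robot.sleep(.03);q=robot.sense();Fs.append(q['wrist_force'])
    F=np.mean(Fs,0);P=np.array(q['tcp_pos']);print(t,'t%.2f'%q['t'],'P',P,'Fx %.2f Fy %.2f Fz %.2f'%(F@ex,F@ey,F[2]),'pitch %.4f yaw %.4f'%(q['tcp_rot'][1],q['tcp_rot'][2]),flush=True);return P,F@ex,F@ey
E
python3 - <<'E'
from g import *
P,fx,fy=rf('hold')
base=np.array([.599,.0924,.058])
d=0
for i in range(5):
    d+=.001
    robot.move_straight(base+d*ex,vel=.02); P,fx,fy=rf('d%.4f'%d)
    if fx<-7: break
E
```

```text
hold t19.08 P [0.599  0.0924 0.0582] Fx -1.16 Fy 0.16 Fz 5.16 pitch 0.0051 yaw 0.0915
d0.0010 t19.50 P [0.5992 0.0924 0.0583] Fx -4.09 Fy 0.24 Fz 8.11 pitch 0.0085 yaw 0.0914
d0.0020 t19.92 P [0.5992 0.0924 0.0584] Fx -6.87 Fy 0.29 Fz 10.91 pitch 0.0106 yaw 0.0913
d0.0030 t20.33 P [0.5993 0.0924 0.0584] Fx -8.99 Fy 0.21 Fz 13.28 pitch 0.0127 yaw 0.0913
```

```bash
python3 - <<'E'
from g import *
base=np.array([.599,.0924,.059])+.0005*ex
robot.move_straight(base,vel=.02);rf('relax')
print(robot.move_straight(base+.026*ey,vel=.02,contact_N=7));P,fx,fy=rf('y');print('moved y',(P-base)@ey)
E
```

```text
relax t20.78 P [0.5991 0.0925 0.0584] Fx -1.02 Fy -0.11 Fz -2.58 pitch 0.0078 yaw 0.0918
True
y t21.83 P [0.5971 0.1084 0.0583] Fx 0.63 Fy -0.50 Fz 2.85 pitch 0.0086 yaw 0.0910
moved y 0.016137472274006328
```

```bash
python3 - <<'E'
from g import *
b0=np.array([.5971,.1084,.0588])
dx=dy=.0
for i in range(9):
    P,fx,fy=rf('dx%.4f dy%.4f'%(dx,dy))
    if fx<-7 and fy<-7: break
    if fx>=-7: dx+=.001
    if fy>=-7: dy+=.001
    robot.move_straight(b0+dx*ex+dy*ey,vel=.02)
snap(5)
f=load('scene5.npz');crop(f,280,220,170,150,3.5,'pics/p1.png')
f=load('top5.npz');crop(f,200,180,120,110,5,'pics/p2.png')
E
```

```text
dx0.0000 dy0.0000 t22.00 P [0.597  0.1084 0.0583] Fx 1.56 Fy 0.22 Fz 5.24 pitch 0.0087 yaw 0.0910
dx0.0010 dy0.0010 t22.50 P [0.5975 0.1086 0.0586] Fx -1.76 Fy -3.54 Fz 2.88 pitch 0.0141 yaw 0.0905
dx0.0020 dy0.0020 t22.92 P [0.5978 0.1087 0.0586] Fx -3.46 Fy -5.51 Fz 4.87 pitch 0.0155 yaw 0.0900
dx0.0030 dy0.0030 t23.33 P [0.5979 0.1087 0.0587] Fx -6.55 Fy -7.24 Fz 6.72 pitch 0.0175 yaw 0.0893
dx0.0040 dy0.0030 t23.75 P [0.5979 0.1087 0.0587] Fx -8.66 Fy -7.05 Fz 9.60 pitch 0.0197 yaw 0.0893
```

View pics/p1.png

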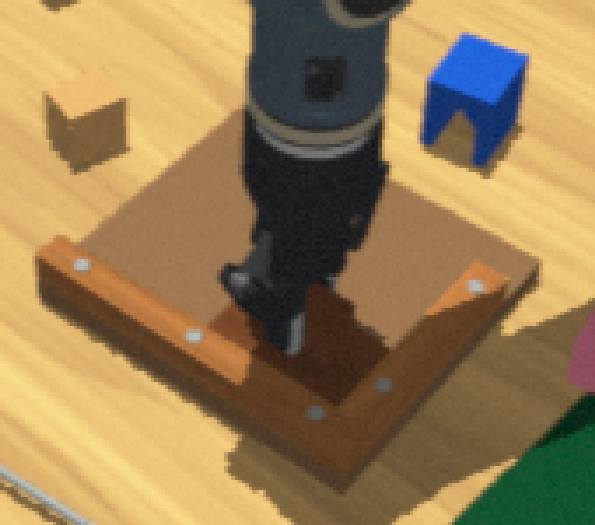

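View pics/p2.png

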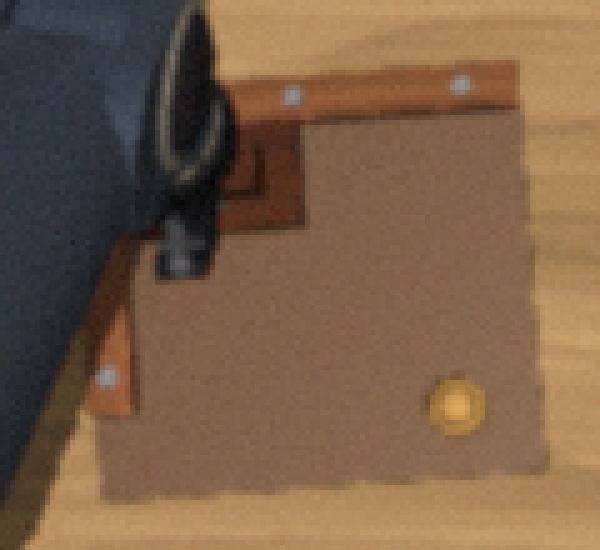

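Both pictures show the block in the corner against both fences. In p2 its free end, at (303,225), is about 36 px (about 95 mm) from the side fence face. I'll add a bit of press and lighten the down-force for more margin on the fences.

```bash
python3 - <<'E'
from g import *
b0=np.array([.5971,.1084,.0588])
robot.move_straight(b0+.005*ex+.005*ey+[0,0,.0006],vel=.02);rf('1')
robot.sleep(.6);rf('2');rep()
snap(6)
W=cloud(load('top6.npz'))
f=load('scene6.npz');crop(f,440,250,140,160,3.5,'pics/q1.png')
hs=load('top6.npz')
crop(hs,215,190,60,60,10,'pics/q2.png')
for n in('scene','top'):
    A=load(n+'0.npz')['image'].astype(int);B=load(n+'6.npz')['image'].astype(int)
    m=(abs(A-B).max(-1)>60).astype(np.uint8);k,l,st,c=cv2.connectedComponentsWithStats(m)
    print(n,[st[i].tolist() for i in range(1,k) if st[i,4]>25])
E
```

```text
1 t24.28 P [0.598  0.1088 0.0588] Fx -9.79 Fy -10.13 Fz 8.24 pitch 0.0216 yaw 0.0887
2 t25.05 P [0.598  0.1088 0.0589] Fx -9.60 Fy -9.84 Fz 8.67 pitch 0.0215 yaw 0.0886
 t25.05 [0.598  0.1088 0.0589] [3.1335 0.0215 0.0886] F [ -8.9005 -10.3755   9.3171] op 0.294
scene [[339, 0, 210, 349, 18633], [513, 0, 98, 150, 2969], [455, 134, 7, 18, 88], [463, 212, 77, 73, 3189], [236, 219, 34, 41, 848], [345, 288, 145, 91, 2928], [382, 300, 7, 11, 32], [502, 302, 49, 34, 865], [523, 333, 8, 10, 39], [499, 346, 27, 22, 266], [513, 359, 26, 23, 268]]
top [[181, 169, 79, 156, 4733], [363, 205, 40, 30, 767], [139, 252, 23, 42, 427], [114, 255, 15, 26, 310], [128, 258, 10, 24, 150], [150, 293, 33, 32, 260], [135, 299, 19, 20, 237], [123, 313, 6, 6, 26], [179, 321, 87, 91, 3411], [3, 322, 75, 46, 2290], [102, 338, 37, 13, 161], [157, 350, 8, 9, 33], [118, 352, 43, 65, 599], [59, 368, 10, 11, 52], [0, 379, 4, 9, 28], [134, 411, 103, 69, 3224], [237, 424, 5, 24, 67], [0, 459, 27, 21, 350], [302, 468, 6, 12, 44]]
```

View pics/q1.png

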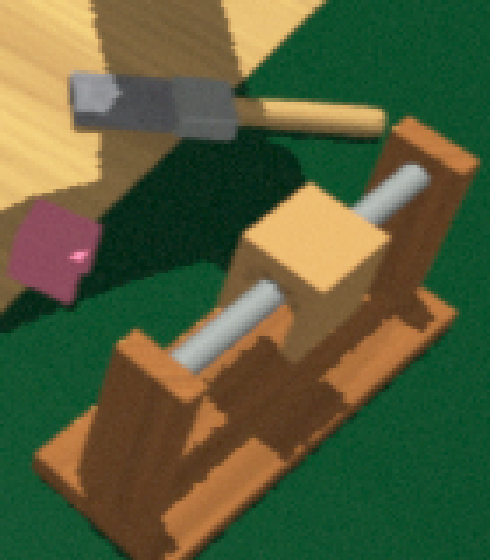

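View pics/q2.png

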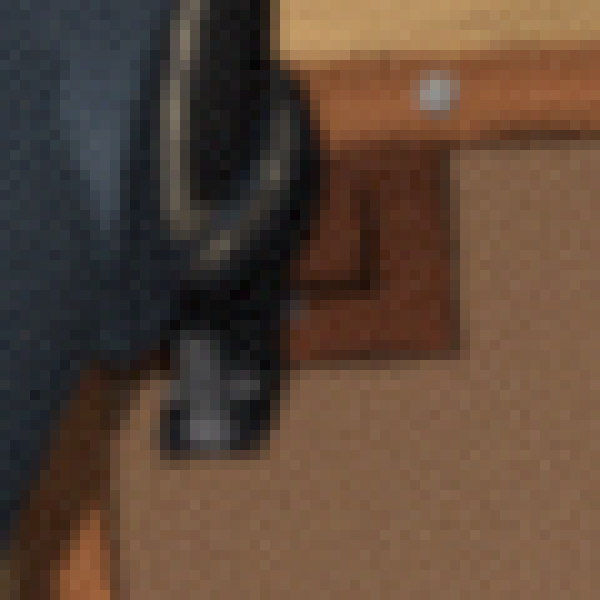

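View pics/top6.png

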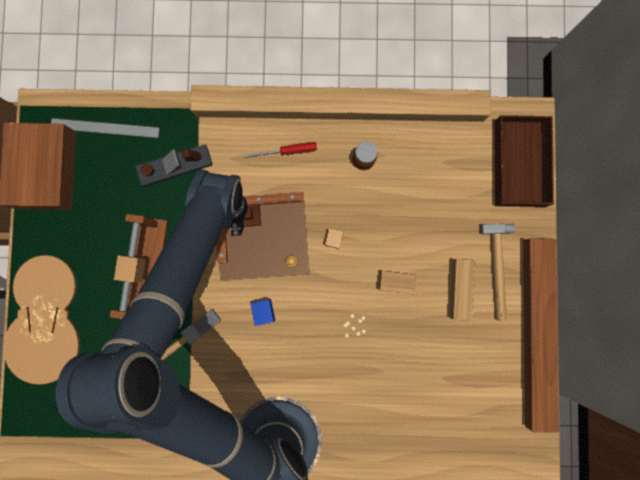

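```bash
python3 - <<'E'
from g import *
f=load('top6.npz');p=ray(f,215+45.5,190+35.3,.04);q=ray(f,215+44.8,190+14.8,.04)
R=np.array([ex[:2],ey[:2]])
for X in(p,q):print(X,'jig',R@(X[:2]-np.array([.5461,.0517])))
rf()
E
```

```text
[0.5721 0.0532 0.04  ] jig [ 0.0261 -0.0009]
[0.6271 0.0564 0.04  ] jig [ 0.0811 -0.0027]
 t25.32 P [0.598  0.1088 0.0588] Fx -10.01 Fy -10.09 Fz 8.44 pitch 0.0216 yaw 0.0886
```

```bash
python3 - <<'E'
from g import *
f=load('top6.npz')
for u in (256,258,264,268): print(u,[tuple(int(k) for k in f['image'][v,u]) for v in range(196,212)])
# fence inner edge on free part
g=f['image'].astype(int)
fs=load('scene6.npz');crop(fs,330,290,80,60,9,'pics/r1.png')
E
```

```text
256 [(130, 82, 48), (134, 87, 59), (138, 98, 75), (141, 104, 83), (152, 105, 82), (145, 91, 63), (137, 86, 52), (119, 71, 44), (94, 55, 40), (82, 42, 30), (81, 46, 30), (72, 36, 23), (73, 37, 21), (76, 39, 28), (80, 45, 30), (87, 49, 35)]
258 [(133, 87, 60), (139, 115, 99), (148, 146, 137), (145, 145, 145), (137, 129, 127), (120, 91, 76), (127, 81, 52), (117, 69, 42), (82, 49, 30), (72, 41, 25), (69, 37, 22), (69, 40, 29), (63, 35, 22), (68, 40, 24), (72, 38, 25), (73, 41, 26)]
264 [(130, 80, 49), (136, 84, 52), (145, 91, 56), (149, 95, 57), (146, 89, 54), (138, 89, 57), (118, 71, 42), (102, 64, 39), (91, 63, 45), (117, 88, 66), (129, 96, 73), (126, 95, 68), (127, 96, 71), (128, 96, 73), (126, 94, 70), (130, 99, 74)]
268 [(132, 84, 52), (141, 87, 55), (146, 91, 56), (154, 98, 63), (145, 92, 58), (132, 79, 51), (111, 68, 44), (86, 56, 40), (100, 72, 51), (125, 93, 67), (131, 98, 74), (123, 91, 65), (126, 92, 69), (130, 98, 74), (126, 93, 68), (125, 96, 69)]
```

View pics/r1.png

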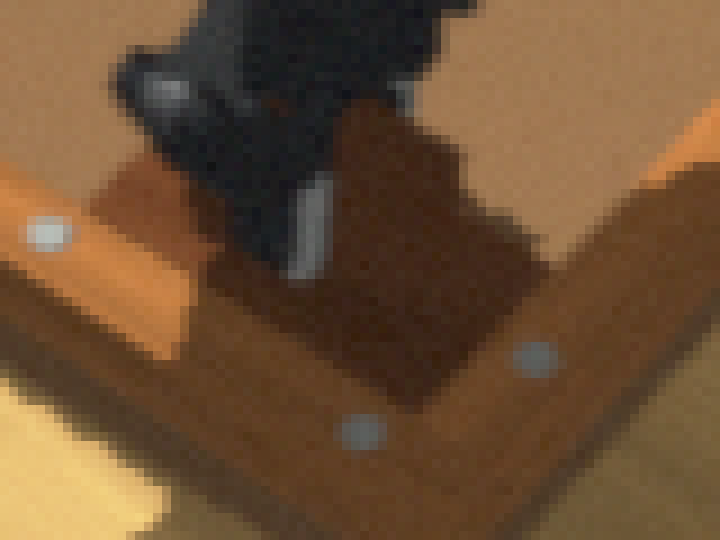

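In r1 the block's foot meets both fences with no gap, its corner at (410,405). The press is steady, so I hand the job in.

```bash
python3 - <<'E'
from g import *
rf();print(robot.close_job())
E
```

```text
t25.48 P [0.598  0.1088 0.0589] Fx -9.76 Fy -9.77 Fz 8.25 pitch 0.0216 yaw 0.0887
the job is handed in; nothing more can be done
None
```

I hung the caul astride the rack's bar and let go. I then pressed the neck block into the jig's corner and handed the job in at 25.5 s with the grip still holding it there. No verdict was reported.

**What the last checks showed**
- **Caul:** it hangs upright near mid-bar. It seated at the height expected from the sizes, to within 1 mm.
- **Neck block:** the pictures show no gap at either fence. The press was steady at about 9.8 N towards each fence by the wrist sensor. Friction takes a share, so the load on the fences is less, and I estimate it stays well above 1.5 N. The tool was tilted by 0.02 rad, against a limit of 0.06 on the block.
- **Bystanders:** by eye they are where they were in the last top view, apart from the brush, which the arm partly covers there. The scene view shows the brush in place.

**What disagreed**
- The two cameras differ by 4–7 mm in position, so I used averages and relied on contact to finish.
- A top-view estimate of the block's edges came out about 3 mm short in the jig's x. I put that down to camera bias, since the contact forces, the lack of a gap and the tool position, within 0.5 mm of home in the jig's x, all pointed to home.

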